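# Set out the jam jars for filling

### The arm

A 6-joint arm with a two-finger parallel gripper is mounted at the origin on the work surface. World frame = base frame: x ahead of the robot, y to its left, z up, the work surface at z = 0. Lengths are in m, angles in rad, forces in N, time in s.
With the tool pointing down it reaches from about 0.35 to 0.85 m from the base axis. Payload 8.1 kg.
Tool frame: the origin (TCP) lies on the centre line of the jaws, within the pads' length; the fingertips stand 19 mm ahead of it and the grasp point (between the pads) is the TCP (arm.tip_extent is the distance from the TCP to the fingertips, in m); z points along the fingers, y is the line along which they close (so a half turn about z gives the same grasp; the last joint's range is limited). The gripper opens to 93 mm and grips with 3 to 60 N. Pads are 15 mm wide; open, the fingers measure 128 mm over their backs; the gripper's body (75 mm by 188 mm) begins 65 mm behind the grasp point.
Start: joints at [-1.192, 0.13, 1.488, -0, 1.523, -0.085], TCP at [0.268, -0.537, 0.238] pointing down, gripper open.
Joint ranges: [-2.96, 2.96], [-0.89, 2.26], [0.02, 2.5], [-1.34, 4.48], [0, 2.73], [-2.66, 2.66]. Speed limits (rad/s): [2.39, 2.39, 2.79, 3.14, 3.14, 3.14].

### API

Orientations are given as [roll, pitch, yaw] about the fixed x, y, z axes, in that order (R = Rz(yaw) Ry(pitch) Rx(roll)).
In Python, from workcell import arm gives the robot as it stands. The module is installed in compiled form; this text tells all that it offers.
- The arm moves only by the shell command python3 -m pendant 'ROWS' [FORCE]. ROWS is text: rows parted by semicolons, each of 7 numbers parted by spaces: the opening, from 0 (shut) to 1 (fully open), then the shift along the tool's x, y, z in units of 50 mm (1.0 is 50 mm), then the turn, a rotation vector about the tool's x, y, z in units of 10 degrees (1.0 is 10 degrees). A call has 1 to 8 rows; each row is the pose to reach, as a shift and turn from the pose commanded when the call began, along the tool's axes at that moment; what a row does not reach only later rows make up. A row lasts 1/8 s, in which the tool goes at most 62.5 mm and 10.7 degrees, less where a joint would pass 70% of its speed; a pose out of reach is approached as far as the arm can. A call with a gripper value outside its range is refused whole. The fingers move at their own pace and stop on an object; FORCE is the grip in N (left out, the last holds). Time passes only in rows, so rows that repeat a pose let the fingers close. It gives the time, the measured TCP pose, the force, the opening and the grip force at its end, in the units of the state.
- arm.read_state(): the state, without advancing time (a new reading comes with each control period).
- arm.read_camera(name): name is "side" or "top"; returns the picture (384x512x3 uint8, blue, green, red); there is no depth.
- arm.get_calibration(name): a dict with "fx", "fy", "cx", "cy" (pixels), "k1" (the pictures are not rectified: a ray, as slopes to the right and down, at radius r is drawn at 1 + k1 r^2 times it, then the intrinsics apply), "eye" and "orientation" of the camera in the world. Camera axes: x right, y down, z forward; pixel columns grow to the right and rows downward; lengths in m; the calibration is good to about 2 mm. A picture is of the moment at which its call begins. get_calibration takes no time and is no camera call.
- arm.finish_job(): hands the job in; it is judged then, once.
The state is a dict: "time": time; "joint_pos": joint angles; "qd": joint speeds; "joint_torque": joint torques, N m; "tool_pos": TCP position; "ee_rot": TCP orientation; "force": force on the tool from outside, world axes, zero at the start; "wrist_torque": the same for the moment, N m; "finger_gap": opening from 0.0 (shut) to 1.0 (fully open); "grasp_force": force on a finger pad.
Only numpy, scipy, OpenCV 4.12 (cv2) and the standard library are available. Lean on these libraries where they do the work, as an engineer would, in place of code of your own. Each camera call takes 0.05 s, during which the arm holds its last target. There are 200 camera calls.

### The job

Get the empty jam jars ready for filling: lift the loose lid off every jar that still wears one and lay the lids flat on the floor of the oven tray, not on top of one another, on the robot's side of the jars. Stand the jars upright in the same tray as one tight straight row in the far corner on the kettle's side (far from the robot, to its left): each jar pushed back until its flat side is flush against the tray's far long rim, the first pushed up against the short rim at the kettle's end and each next jar against the one before, so that they cannot slide when the tray is carried. There are three or four jars; leave the kettle, the funnel and the scrubber where they are.

Things in the scene. Friction and masses are not known exactly. Their poses are not given: they have to be found in the camera images.
- tray: fixed dark steel oven tray, outside 220 (x) by 290 mm (y), floor 3 mm thick, upright rims 4 mm thick all round, tops 25 mm above the counter. Yaw within 9 degrees. Origin: centre of its underside, on the counter; z up. +x points away from the robot: the far rim's inner face is at x = +106 mm; +y to the robot's left: the kettle-side rim's inner face is at y = +141 mm; the other two are at -106 and -141 mm
- jar1: square clear glass jam jar, empty, about 0.16 kg: body 56 x 56 mm and 64 mm tall, above it a round neck 48 mm across up to 80 mm. Upright on the counter at the start, at any yaw. Origin: centre of its underside; x and y are square to its flat sides, z up. Best held from above by two opposite flat sides. May wear a lid
- jar2: square clear glass jam jar, empty, about 0.16 kg: body 56 x 56 mm and 64 mm tall, above it a round neck 48 mm across up to 80 mm. Upright on the counter at the start, at any yaw. Origin: centre of its underside; x and y are square to its flat sides, z up. Best held from above by two opposite flat sides. May wear a lid
- jar3: square clear glass jam jar, empty, about 0.16 kg: body 56 x 56 mm and 64 mm tall, above it a round neck 48 mm across up to 80 mm. Upright on the counter at the start, at any yaw. Origin: centre of its underside; x and y are square to its flat sides, z up. Best held from above by two opposite flat sides. May wear a lid
- jar4: square clear glass jam jar, empty, about 0.16 kg: body 56 x 56 mm and 64 mm tall, above it a round neck 48 mm across up to 80 mm. Upright on the counter at the start, at any yaw. Origin: centre of its underside; x and y are square to its flat sides, z up. Best held from above by two opposite flat sides. Always open; None if absent
- lid1: plain steel twist lid on the jar of the same number: round, 58 mm across, 14 mm tall, 15 g. Already unscrewed: it rests loose over the jar's neck with 2 mm of play, its skirt 68 to 82 mm above the jar's underside, and lifts straight off, held by the skirt. Origin: centre of its open lower edge; z towards the closed top. None if absent (its jar is already open)
- lid2: plain steel twist lid on the jar of the same number: round, 58 mm across, 14 mm tall, 15 g. Already unscrewed: it rests loose over the jar's neck with 2 mm of play, its skirt 68 to 82 mm above the jar's underside, and lifts straight off, held by the skirt. Origin: centre of its open lower edge; z towards the closed top. None if absent (its jar is already open)
- lid3: plain steel twist lid on the jar of the same number: round, 58 mm across, 14 mm tall, 15 g. Already unscrewed: it rests loose over the jar's neck with 2 mm of play, its skirt 68 to 82 mm above the jar's underside, and lifts straight off, held by the skirt. Origin: centre of its open lower edge; z towards the closed top. None if absent (its jar is already open)
- kettle: bystander: cream electric kettle on its round base, about 160 mm across with a black handle and 210 mm tall, beyond the tray's left end. Origin: centre of its underside
- funnel: bystander: clear plastic funnel standing mouth down, 100 mm across and 95 mm tall, beyond the tray and jars. Origin: centre of its underside
- scrubber: bystander: flat grey silicone scrubber, 80 x 110 mm and 17 mm thick, lying beyond the tray. Origin: centre of its underside

How it is judged:
By the outcome, as a careful person would: the job done as asked, in the order asked, and still so for the second after the job is handed in, with the robot touching nothing.
Of lid1, lid2, lid3, jar4 only 2 to 4 are there at a start; the rules pass over those that are not, and their reading is None.
At some moment in a run one of jar1, jar2, jar3, jar4 may be knocked a few centimetres aside while the robot is not near it.
It also fails if it takes over 210 s, if anything falls off the work surface, if the arm or the gripper's body presses on something with over 40 N, if the wrist force passes 120 N, or if a joint passes its speed limit or range.

## Working session

There is one attempt and no reset: what is moved stays moved. The work goes in short steps, Python scripts to look and compute and a shell command to move; the robot and the scene stay as the last step left them, time stands still between calls to the robot, and variables do not carry over. Pictures are saved under pics/ and viewed, at most 14 in all, crops included, and the job is handed in when it is done.

```bash
mkdir -p pics
python3 - <<'E'
from workcell import arm
import cv2,numpy as np
for n in("top","side"):
    cv2.imwrite(f"pics/{n}0.png",arm.read_camera(n)); c=arm.get_calibration(n); print(n,c)
print(arm.read_state())
E
```

```text
top {'fx': 459.4938866589138, 'fy': 459.4938866589138, 'cx': 254.77955674297172, 'cy': 186.83944763859364, 'k1': 0.009889924067240265, 'eye': array([0.51828938, 0.10860617, 1.40617631]), 'orientation': array([-3.08629004, -0.009455  , -1.58025049])}
side {'fx': 398.8825250187274, 'fy': 398.8825250187274, 'cx': 256.72402521292963, 'cy': 189.4698733572619, 'k1': -0.11060032930320966, 'eye': array([0.21611217, 0.81048778, 0.92127151]), 'orientation': array([-2.38741047, -0.00427047, -2.62188504])}
{'time': 0.1, 'joint_pos': array([-1.19241232e+00,  1.31071397e-01,  1.48917399e+00, -3.72030908e-05,
        1.52299923e+00, -8.54551156e-02]), 'qd': array([ 0.00063569, -0.00149716, -0.00211986, -0.00200322,  0.00055032,
        0.0013436 ]), 'joint_torque': array([ 5.88007752e-04, -5.61337888e+01, -4.93097305e+01,  7.70007796e-02,
        2.89886986e-02, -7.08638754e-05]), 'tool_pos': array([ 0.26822984, -0.53616408,  0.23669885]), 'ee_rot': array([-3.13994354e+00, -1.03975390e-04,  4.63840840e-01]), 'force': array([ 0.22297749,  0.02992107, -0.83496551]), 'wrist_torque': array([-0.02161942, -0.01127671, -0.00166259]), 'grasp_force': 0.0, 'finger_gap': 1.0021538864561539}
```

View pics/top0.png

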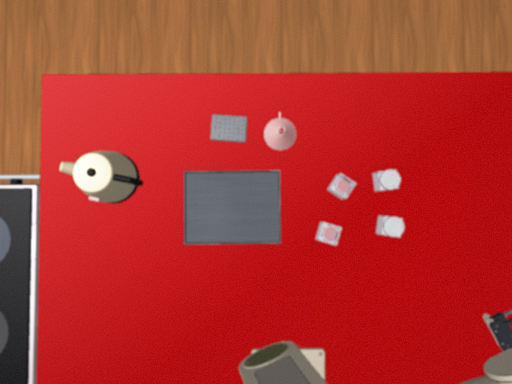

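View pics/side0.png

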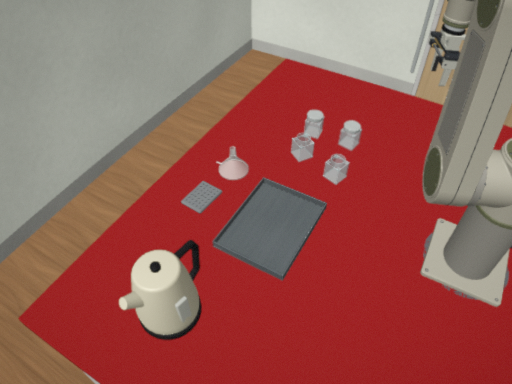

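```bash
cat > h.py <<'E'
from workcell import arm
import cv2,numpy as np
from scipy.spatial.transform import Rotation as R
def cam(n):
    c=arm.get_calibration(n); Rm=R.from_euler('xyz',c['orientation']).as_matrix(); return c,Rm,np.array(c['eye'])
def p2w(n,u,v,z):
    c,Rm,e=cam(n); d=np.array([(u-c['cx'])/c['fx'],(v-c['cy'])/c['fy']]); s=d.copy()
    for _ in range(10): s=d/(1+c['k1']*(s@s))
    r=Rm@np.array([s[0],s[1],1]); return e+r*(z-e[2])/r[2]
def w2p(n,P):
    c,Rm,e=cam(n); q=(np.atleast_2d(P)-e)@Rm; s=q[:,:2]/q[:,2:]; s=s*(1+c['k1']*(s**2).sum(1,keepdims=True))
    return s*[c['fx'],c['fy']]+[c['cx'],c['cy']]
def shot(n,k=4):
    return np.mean([arm.read_camera(n).astype(float) for _ in range(k)],0).astype(np.uint8)
def crop(im,x0,y0,x1,y1,s,lines=()):
    o=cv2.resize(im[y0:y1,x0:x1],None,fx=s,fy=s,interpolation=cv2.INTER_CUBIC)
    for pts,col in lines:
        q=((np.array(pts)-[x0,y0]+.5)*s).round().astype(int); cv2.polylines(o,[q.reshape(-1,1,2)],True,col,1)
    for x in range(x0-x0%-10,x1,10): cv2.putText(o,str(x),(int((x-x0)*s),8),0,.3,(255,255,255)); cv2.line(o,(int((x-x0+.5)*s),9),(int((x-x0+.5)*s),14),(255,255,255))
    for y in range(y0-y0%-10,y1,10): cv2.putText(o,str(y),(0,int((y-y0+.5)*s)),0,.3,(255,255,255))
    return o
def sq(x,y,yaw,z,a=.056,b=None):
    b=b or a; c,s=np.cos(yaw),np.sin(yaw)
    return [[x+c*i*a/2-s*j*b/2,y+s*i*a/2+c*j*b/2,z] for i,j in((1,1),(-1,1),(-1,-1),(1,-1))]
E
python3 - <<'E'
from h import *
im=cv2.imread("pics/top0.png")
# tray by blob: not-red in window
w=im[160:255,175:290].astype(int); m=((w[...,2]-w[...,0])<50).astype(np.uint8)
cs=max(cv2.findContours(m,0,2)[0],key=cv2.contourArea)
r=cv2.minAreaRect(cs); b=cv2.boxPoints(r)+[175,160]; print(r); P=np.array([p2w("top",u,v,.02) for u,v in b]); print(P.round(4),P.mean(0))
j=crop(im,310,160,415,250,7)
cv2.imwrite("pics/j.png",j[:600])
E
```

```text
((57.0, 47.0), (72.0, 96.0), 90.0)
[[0.6448 0.3082 0.02  ]
 [0.6423 0.0179 0.02  ]
 [0.4254 0.0207 0.02  ]
 [0.4283 0.3084 0.02  ]] [0.53517347 0.16380447 0.02      ]
```

View pics/j.png

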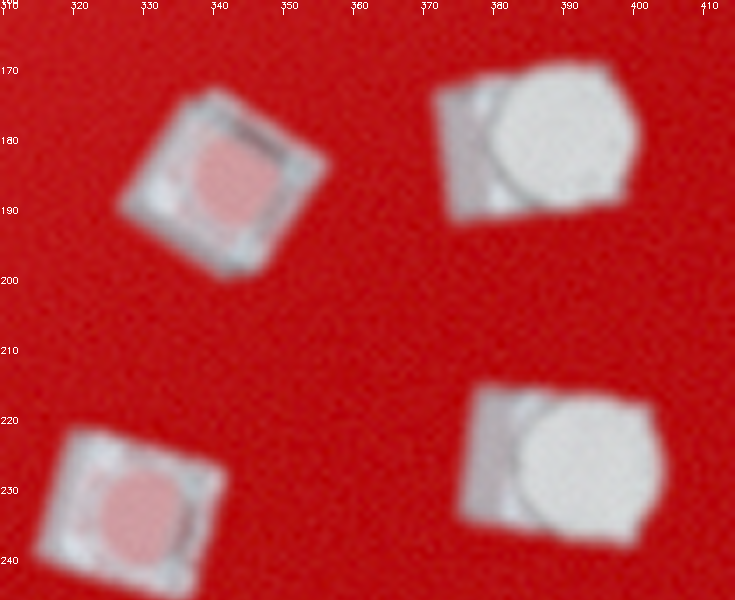

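```bash
cat >> h.py <<'E'
from scipy.optimize import minimize
def ring(x,y,z,r): t=np.linspace(0,2*np.pi,40,endpoint=False); return [[x+r*np.cos(a),y+r*np.sin(a),z] for a in t]
def parts(kind,x,y,yaw):
    if kind=='tray': return [sq(x,y,yaw,0,.22,.29)+sq(x,y,yaw,.025,.22,.29)]
    p=[sq(x,y,yaw,0)+sq(x,y,yaw,.064)]
    if kind=='lid': p.append(ring(x,y,.068,.029)+ring(x,y,.082,.029))
    else: p.append(ring(x,y,.064,.024)+ring(x,y,.08,.024))
    return p
def fit(im,n,kind,g,S=6,pad=14,wob=.4):
    q=w2p(n,np.vstack(parts(kind,*g))); a=np.floor(q.min(0)-pad).astype(int); b=np.ceil(q.max(0)+pad).astype(int)
    w=im[a[1]:b[1],a[0]:b[0]].astype(float); f=w[...,2]-.5*(w[...,0]+w[...,1])
    bg=np.percentile(f,85); 
    m=np.clip((bg-f-10)/(bg*.45),0,1); m=cv2.resize(m,None,fx=S,fy=S,interpolation=cv2.INTER_LINEAR)
    def cost(p):
        o=np.zeros_like(m)
        for h in parts(kind,*p):
            h=cv2.convexHull(((w2p(n,h)-a+.5)*S*16).round().astype(np.int32)); cv2.fillConvexPoly(o,h,1,shift=4)
        o=cv2.GaussianBlur(o,(0,0),S*.5); return ((o-m)**2).mean()*1e3
    best=None
    for dy in ([0] if kind=='tray' else [-wob,0,wob]):
        g2=np.array(g)+[0,0,dy]; sim=np.vstack([g2]+[g2+d for d in np.diag([.008,.008,.15])])
        r=minimize(cost,g2,method='Nelder-Mead',options=dict(initial_simplex=sim,xatol=1e-4,fatol=1e-4))
        if best is None or r.fun<best.fun: best=r
    return best.x,best.fun
E
python3 - <<'E'
from h import *
im=cv2.imread("pics/top0.png"); si=cv2.imread("pics/side0.png")
for k,u,v in (('tray',232,207),('open',342,186),('open',328,233),('lid',387,180),('lid',391,227)):
    g=[*p2w("top",u,v,.03)[:2],0]
    x,c=fit(im,"top",k,g,wob=.5); y,d=fit(si,"side",k,x)
    print(k,x.round(4),round(c,1),'side',y.round(4),round(d,1))
E
```

```text
tray [ 0.5355  0.1639 -0.0008] 3.9 side [0.5324 0.1638 0.001 ] 74.4
open [ 0.5949 -0.1633 -0.5752] 10.6 side [ 0.5922 -0.1655 -0.5868] 127.9
open [ 0.4549 -0.1219 -0.3062] 15.9 side [ 0.4523 -0.123  -0.3036] 106.2Traceback (most recent call last):
  File "<stdin>", line 5, in <module>
  File "h.py", line 46, in fit
    r=minimize(cost,g2,method='Nelder-Mead',options=dict(initial_simplex=sim,xatol=1e-4,fatol=1e-4))
    res = _minimize_neldermead(fun, x0, args, callback, bounds=bounds,
                               **options)
    fsim[k] = func(sim[k])
              ~~~~^^^^^^^^
    fx = function(np.copy(x), *(wrapper_args + args))
  File "h.py", line 41, in cost
    h=cv2.convexHull(((w2p(n,h)-a+.5)*S*16).round().astype(np.int32)); cv2.fillConvexPoly(o,h,1,shift=4)
                       ~~~^^^^^
  File "h.py", line 11, in w2p
    c,Rm,e=cam(n); q=(np.atleast_2d(P)-e)@Rm; s=q[:,:2]/q[:,2:]; s=s*(1+c['k1']*(s**2).sum(1,keepdims=True))
           ~~~^^^
  File "h.py", line 5, in cam
    c=arm.get_calibration(n); Rm=R.from_euler('xyz',c['orientation']).as_matrix(); return c,Rm,np.array(c['eye'])
ValueError: time passes only in moves, steps and waits
```

```bash
sed -i 's/^def cam(n):/from functools import lru_cache\n@lru_cache\ndef cam(n):/' h.py
cat >> h.py <<'E'
def locate(*things):
    ims={n:arm.read_camera(n) for n in("top","side")}
    for k,g in things:
        x,c=fit(ims["top"],"top",k,g,wob=.4); y,d=fit(ims["side"],"side",k,x)
        print(k,'top',x.round(4),round(c,1),'side',y.round(4),round(d,1))
def goto(x,y,z,yaw):
    s=arm.read_state(); R0=R.from_euler('xyz',s['ee_rot']); R1=R.from_euler('xyz',[np.pi,0,yaw])
    d=R0.inv().apply(np.array([x,y,z])-s['tool_pos'])/.05; t=np.degrees((R0.inv()*R1).as_rotvec())/10
    print('rows shift',d.round(3),'turn',t.round(2),'t',round(s['time'],2),'q',s['joint_pos'].round(2),'F',s['force'].round(1),'gap',round(s['finger_gap'],3),'grip',s['grasp_force'])
E
python3 - <<'E'
from h import *
def g(u,v): return [*p2w("top",u,v,.03)[:2],0]
locate(('tray',[.535,.164,0]),('lid',g(387,180)),('lid',g(391,227)))
goto(.59,-.31,.2,np.pi/2)
E
```

```text
tray top [ 0.5355  0.1639 -0.0008] 3.8 side [0.5324 0.1638 0.001 ] 74.3
lid top [ 0.6112 -0.2967  0.0225] 13.2 side [ 0.6085 -0.2962  0.0987] 128.4
lid top [ 0.4739 -0.3042 -0.2619] 15.3 side [ 0.4724 -0.3054 -0.1705] 71.6
rows shift [ 7.779 -1.169  0.741] turn [-0.01 -0.   -6.34] t 0.2 q [-1.19  0.13  1.49  0.    1.52 -0.09] F [0.2 0.4 0.3] gap 0.997 grip 0.0
```

```bash
python3 -c "
from h import *
goto(.61,-.2965,.13,1.70)"
```

```text
rows shift [ 8.257 -1.23   2.141] turn [-0.01 -0.   -7.08] t 0.2 q [-1.19  0.13  1.49  0.    1.52 -0.09] F [0.2 0.4 0.3] gap 0.997 grip 0.0
```

```bash
python3 -m pendant '1 8.257 -1.23 1 0 0 -7.08;1 8.257 -1.23 1 0 0 -7.08;1 8.257 -1.23 1 0 0 -7.08;1 8.257 -1.23 1 0 0 -7.08;1 8.257 -1.23 1 0 0 -7.08;1 8.257 -1.23 1 0 0 -7.08;1 8.257 -1.23 1.5 0 0 -7.08;1 8.257 -1.23 2.14 0 0 -7.08' 20; python3 -c "
from h import *
goto(.61,-.2965,.13,1.70)
im=shot('top',2); cv2.imwrite('pics/a.png',crop(im,310,140,440,250,5.4))"
```

```text
time: 1.2
tool_pos: [0.6129, -0.294, 0.1298]
ee_rot: [3.14, 0.0, 1.705]
force: [-0.2, -1.1, -0.6]
finger_gap: 0.999
grasp_force: 0.0
rows shift [-0.042 -0.065 -0.004] turn [ 0.01 -0.    0.03] t 1.2 q [-0.52  0.41  1.36  0.    1.37 -0.66] F [-0.2 -1.1 -0.6] gap 0.999 grip 0.0
```

View pics/a.png

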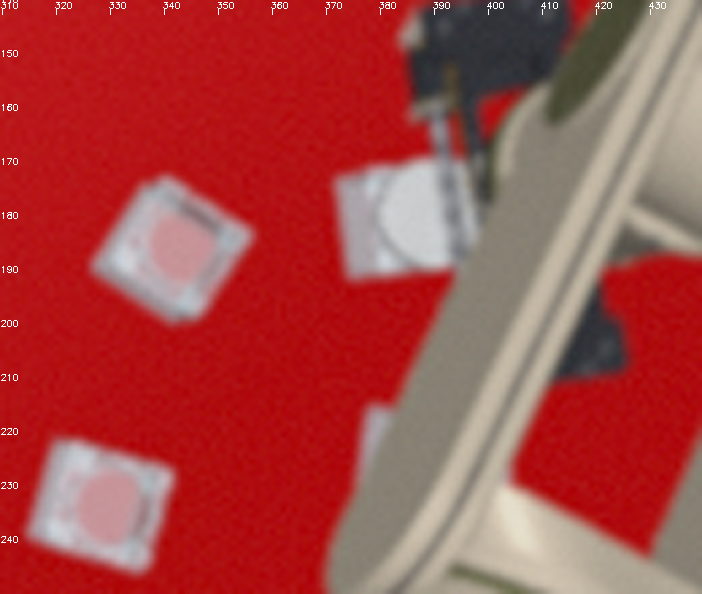

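The lid (about (387,180)) lies under the jaws, whose body spans rows 145–205; alignment with the lidded jar is good. Descend and grip.

```bash
python3 -m pendant '1 -.04 -.06 .4 0 0 0;1 -.04 -.06 .84 0 0 0;.5 -.04 -.06 .84 0 0 0;.5 -.04 -.06 .84 0 0 0;.5 -.04 -.06 .84 0 0 0;.5 -.04 -.06 .84 0 0 0;.5 -.04 -.06 .84 0 0 0;.5 -.04 -.06 .84 0 0 0' 8
```

```text
time: 2.3
tool_pos: [0.6079, -0.2996, 0.0896]
ee_rot: [3.141, 0.001, 1.7]
force: [-0.2, -0.0, 5.6]
finger_gap: 0.614
grasp_force: 8.0
```

```bash
python3 -m pendant '.5 0 0 -.3 0 0 0;.5 0 0 -.8 0 0 0;.5 0 0 -2 0 0 0;.5 0 0 -2 0 0 0;.5 0 0 -2 0 0 0' ; python3 -c "
from h import *
goto(.494,.244,.15,np.pi/2)
im=shot('side',2); cv2.imwrite('pics/b.png',crop(im,250,60,450,220,4))"
```

```text
time: 2.92
tool_pos: [0.6076, -0.2993, 0.1895]
ee_rot: [3.141, 0.001, 1.7]
force: [-0.2, 1.0, -0.9]
finger_gap: 0.616
grasp_force: 8.0
rows shift [11.069 -0.859  0.782] turn [0.01 0.   0.74] t 2.92 q [-0.53  0.36  1.31  0.    1.47 -0.66] F [-0.2  1.  -0.9] gap 0.616 grip 7.992293299257653
```

View pics/b.png

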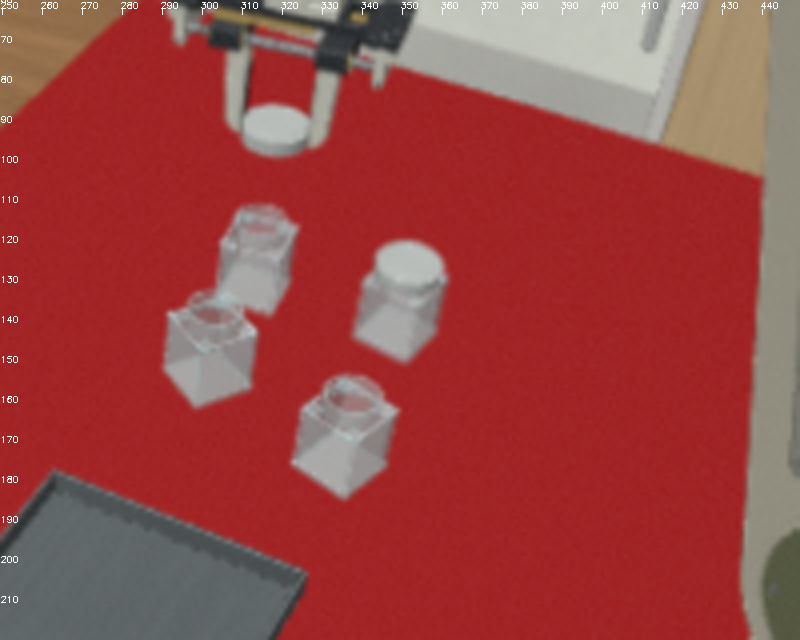

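The lid is held level between the fingertips at (317,91), jars undisturbed. Carry to the tray.

```bash
python3 -m pendant '.5 11.07 -.86 .78 0 0 .74;.5 11.07 -.86 .78 0 0 .74;.5 11.07 -.86 .78 0 0 .74;.5 11.07 -.86 .78 0 0 .74;.5 11.07 -.86 .78 0 0 .74;.5 11.07 -.86 .78 0 0 .74;.5 11.07 -.86 .78 0 0 .74;.5 11.07 -.86 .78 0 0 .74'; python3 -c "
from h import *
goto(.494,.244,.0275,np.pi/2)"
```

```text
time: 4.03
tool_pos: [0.5036, 0.1905, 0.152]
ee_rot: [-3.139, 0.001, 1.57]
force: [1.2, 0.5, 0.1]
finger_gap: 0.618
grasp_force: 8.0
rows shift [ 1.072 -0.186  2.49 ] turn [-0.01  0.   -0.  ] t 4.03 q [ 0.27  0.02  1.76 -0.    1.36  0.27] F [1.2 0.5 0.1] gap 0.618 grip 7.99115822388103
```

```bash
python3 -m pendant '.5 1.07 -.18 .5 0 0 0;.5 1.07 -.18 1.5 0 0 0;.5 1.07 -.18 1.7 0 0 0;.5 1.07 -.18 1.7 0 0 0'; python3 -c "
from h import *
goto(.494,.244,.0255,np.pi/2)"
```

```text
time: 4.53
tool_pos: [0.4955, 0.2415, 0.0677]
ee_rot: [-3.139, 0.001, 1.57]
force: [0.3, -0.1, 0.0]
finger_gap: 0.62
grasp_force: 8.0
rows shift [ 0.051 -0.027  0.844] turn [-0.02  0.01 -0.01] t 4.53 q [ 0.36  0.15  1.79 -0.    1.21  0.36] F [ 0.3 -0.1  0. ] gap 0.62 grip 7.99228152647629
```

Lower, release a little (0.72 ≈ 67 mm), rise.

```bash
python3 -m pendant '.5 0 0 .5 0 0 0;.5 0 0 .83 0 0 0;.5 0 0 .83 0 0 0;.5 0 0 .83 0 0 0'; python3 -m pendant '.72 0 0 0 0 0 0;.72 0 0 0 0 0 0;.72 0 0 0 0 0 0;.72 0 0 -.3 0 0 0;.72 0 0 -1 0 0 0;.72 0 0 -2 0 0 0;.72 0 0 -2.5 0 0 0;.72 0 0 -2.5 0 0 0'; python3 -c "
from h import *
goto(.473,-.305,.13,np.pi/2-.155)"
```

```text
time: 5.03
tool_pos: [0.4971, 0.2424, 0.0282]
ee_rot: [3.14, -0.0, 1.57]
force: [1.2, 0.8, -0.1]
finger_gap: 0.612
grasp_force: 8.0
time: 6.02
tool_pos: [0.4983, 0.2432, 0.1561]
ee_rot: [3.136, -0.002, 1.57]
force: [0.4, 0.0, -0.5]
finger_gap: 0.719
grasp_force: 0.0
rows shift [-10.966  -0.505   0.494] turn [ 0.03 -0.02  0.89] t 6.03 q [ 0.36  0.06  1.72 -0.    1.36  0.36] F [ 0.4  0.  -0.5] gap 0.719 grip 0.0
```

```bash
python3 -m pendant '1 -10 -.5 0 0 0 .89;1 -10 -.5 0 0 0 .89;1 -10 -.5 0 0 0 .89;1 -10 -.5 0 0 0 .89;1 -10 -.5 0 0 0 .89;1 -10 -.5 0 0 0 .89;1 -10 -.5 0 0 0 .89;1 -10 -.5 0 0 0 .89'; python3 -c "
from h import *
im=shot('side',2); cv2.imwrite('pics/c.png',crop(im,210,100,400,280,3.3))
im2=shot('top',2)
L=lambda x:x
for k,g in (('lid',[.473,-.305,-.155]),('open',[.609,-.297,.13])): print(fit(im,'side',k,g,wob=.1),fit(im2,'top',k,g,wob=.1))
goto(.473,-.305,.13,np.pi/2-.155)"
```

```text
time: 7.02
tool_pos: [0.4701, -0.2585, 0.151]
ee_rot: [-3.14, -0.001, 1.415]
force: [1.8, 0.1, 1.1]
finger_gap: 1.0
grasp_force: 0.0
(array([ 0.47239078, -0.3055112 , -0.1748428 ]), np.float64(146.89882818425983)) (array([ 0.44209291, -0.34196412,  0.62299025]), np.float64(465.68965794392636))
(array([ 0.60807286, -0.29540338,  0.10647413]), np.float64(152.034439590215)) (array([ 0.6106301 , -0.29655203,  0.03537348]), np.float64(146.53147856301572))
rows shift [-0.927  0.21   0.413] turn [-0.01 -0.01 -0.02] t 7.22 q [-0.6   0.02  1.77  0.    1.36 -0.44] F [-0.3 -0.1  0.8] gap 1.001 grip 0.0
```

View pics/c.png

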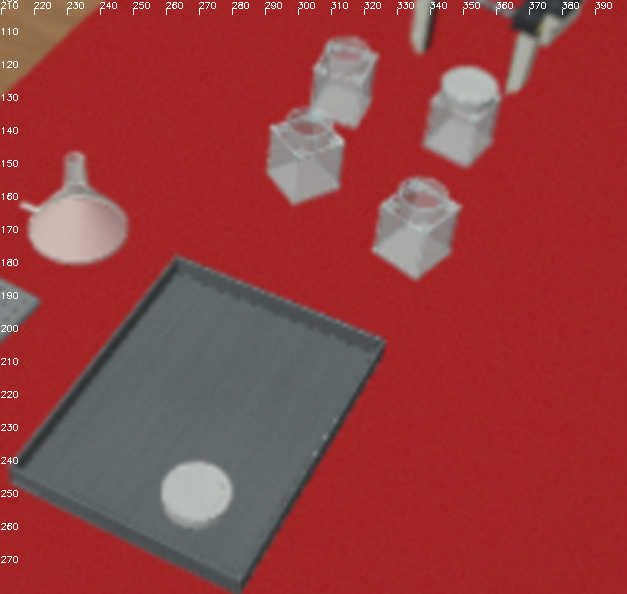

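The first lid lies flat in the tray at (268,250); the second lid is still on its jar at (350,126).

```bash
python3 -m pendant '1 -.93 .21 0 0 0 0;1 -.93 .21 .4 0 0 0;1 -.93 .21 .4 0 0 0'; python3 -c "
from h import *
goto(.473,-.305,.089,np.pi/2-.155)"
```

```text
time: 7.6
tool_pos: [0.473, -0.3019, 0.1292]
ee_rot: [-3.137, -0.003, 1.416]
force: [-0.1, 0.3, -0.4]
finger_gap: 1.002
grasp_force: 0.0
rows shift [-0.064  0.014  0.803] turn [-0.03 -0.02  0.  ] t 7.6 q [-0.66  0.11  1.71  0.    1.32 -0.5 ] F [-0.1  0.3 -0.4] gap 1.002 grip 0.0
```

```bash
python3 -m pendant '1 -.05 0 .4 0 0 0;1 -.05 0 .8 0 0 0;.5 -.05 0 .8 0 0 0;.5 -.05 0 .8 0 0 0;.5 -.05 0 .8 0 0 0;.5 -.05 0 .8 0 0 0;.5 -.05 0 .8 0 0 0;.5 -.05 0 .8 0 0 0' 8; python3 -m pendant '.5 0 0 -.3 0 0 0;.5 0 0 -.8 0 0 0;.5 0 0 -2 0 0 0;.5 0 0 -2 0 0 0;.5 0 0 -2 0 0 0' ; python3 -c "
from h import *
goto(.494,.15,.13,np.pi/2)"
```

```text
time: 8.6
tool_pos: [0.4743, -0.3073, 0.0928]
ee_rot: [3.141, 0.001, 1.415]
force: [0.2, -0.5, 4.9]
finger_gap: 0.616
grasp_force: 8.0
time: 9.22
tool_pos: [0.474, -0.3071, 0.1927]
ee_rot: [3.141, 0.0, 1.415]
force: [-0.8, 0.1, -0.4]
finger_gap: 0.618
grasp_force: 8.0
rows shift [ 9.093 -1.025  1.249] turn [ 0.    0.   -0.89] t 9.22 q [-0.67  0.06  1.65  0.    1.44 -0.51] F [-0.8  0.1 -0.4] gap 0.618 grip 7.988309170177672
```

```bash
python3 -m pendant '.5 9.09 -1.02 0 0 0 -.89;.5 9.09 -1.02 0 0 0 -.89;.5 9.09 -1.02 0 0 0 -.89;.5 9.09 -1.02 0 0 0 -.89;.5 9.09 -1.02 0 0 0 -.89;.5 9.09 -1.02 0 0 0 -.89;.5 9.09 -1.02 0 0 0 -.89;.5 9.09 -1.02 .5 0 0 -.89'; python3 -m pendant '.5 0 0 .7 0 0 0;.5 0 0 1.7 0 0 0;.5 0 0 2.2 0 0 0;.5 0 0 2.2 0 0 0;.5 0 0 2.2 0 0 0'; python3 -c "
from h import *
goto(.494,.15,.0285,np.pi/2)"
```

```text
time: 10.22
tool_pos: [0.494, 0.1534, 0.1672]
ee_rot: [3.14, -0.001, 1.574]
force: [0.2, -0.2, -0.4]
finger_gap: 0.617
grasp_force: 8.0
time: 10.85
tool_pos: [0.4941, 0.1499, 0.0575]
ee_rot: [-3.141, -0.0, 1.57]
force: [1.1, 0.4, 0.6]
finger_gap: 0.616
grasp_force: 8.0
rows shift [ 0.001 -0.003  0.581] turn [-0. -0. -0.] t 10.85 q [0.2  0.07 1.89 0.   1.18 0.2 ] F [1.1 0.4 0.6] gap 0.616 grip 7.988121571397642
```

```bash
python3 -m pendant '.5 0 0 .4 0 0 0;.5 0 0 .58 0 0 0;.5 0 0 .6 0 0 0;.5 0 0 .6 0 0 0'; python3 -m pendant '.72 0 0 0 0 0 0;.72 0 0 0 0 0 0;.72 0 0 0 0 0 0;.72 0 0 -.3 0 0 0;.72 0 0 -1 0 0 0;.72 0 0 -2 0 0 0;.72 0 0 -2.5 0 0 0;1 0 0 -2.5 0 0 0'; python3 -c "
from h import *
locate(('open',[.594,-.164,-.58]),('open',[.4536,-.1225,-.3]),('open',[.609,-.297,.13]),('open',[.473,-.305,-.155]))
goto(.593,-.164,.13,np.pi/2-.58)
im=shot('side',1); cv2.imwrite('pics/d.png',crop(im,210,100,400,280,3.3))"
```

```text
time: 11.35
tool_pos: [0.4945, 0.15, 0.0279]
ee_rot: [3.141, -0.0, 1.57]
force: [0.2, 1.3, 0.6]
finger_gap: 0.617
grasp_force: 8.0
time: 12.35
tool_pos: [0.4962, 0.1504, 0.1559]
ee_rot: [3.135, -0.001, 1.57]
force: [-0.4, -0.6, -1.2]
finger_gap: 0.782
grasp_force: 0.0
open top [ 0.5944 -0.1634 -0.5858] 8.2 side [ 0.5782 -0.1025 -0.4043] 608.3
open top [ 0.4551 -0.1214 -0.3186] 13.3 side [ 0.453  -0.1213 -0.2967] 252.1
open top [ 0.6107 -0.2965  0.0357] 11.8 side [ 0.6209 -0.2033  1.1417] 530.9
open top [ 0.4742 -0.3034 -0.2247] 13.4 side [ 0.4722 -0.3046 -0.1685] 118.3
rows shift [-6.278  1.984  0.443] turn [ 0.   -0.    3.32] t 12.45 q [ 0.2  -0.04  1.82  0.    1.36  0.2 ] F [-0.3  0.  -0.2] gap 0.862 grip 0.0
```

View pics/d.png

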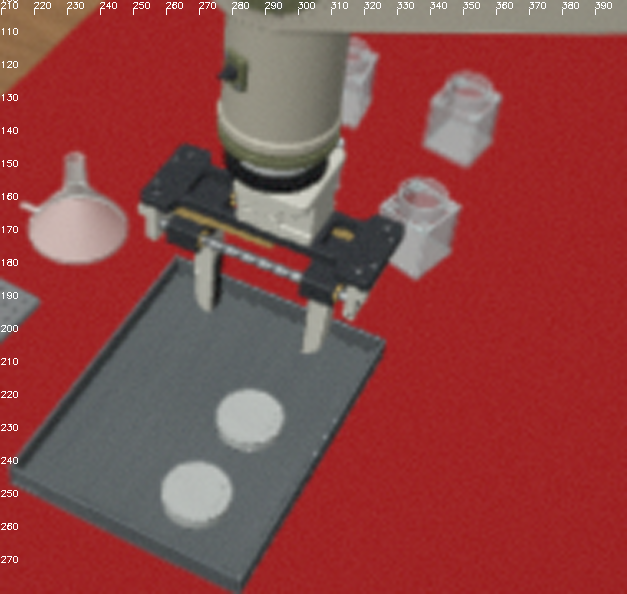

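Both lids lie flat and apart in the tray at (268,250) and (285,226). Now the jars.

```bash
python3 -m pendant '1 -6.28 1.98 0 0 0 3.32;1 -6.28 1.98 0 0 0 3.32;1 -6.28 1.98 0 0 0 3.32;1 -6.28 1.98 0 0 0 3.32;1 -6.28 1.98 0 0 0 3.32;1 -6.28 1.98 0.4 0 0 3.32;1 -6.28 1.98 .44 0 0 3.32'; python3 -c "
from h import *
goto(.5935,-.164,.052,np.pi/2-.58)
im=shot('side',1); 
print(fit(im,'side','open',[.593,-.164,-.58],wob=.1))"
```

```text
time: 13.38
tool_pos: [0.5907, -0.1648, 0.1262]
ee_rot: [-3.135, 0.001, 0.988]
force: [-0.1, 0.9, -1.2]
finger_gap: 1.001
grasp_force: 0.0
rows shift [0.047 0.048 1.485] turn [-0.04  0.01 -0.01] t 13.38 q [-0.36  0.25  1.56 -0.    1.34  0.23] F [-0.1  0.9 -1.2] gap 1.001 grip 0.0
(array([ 0.59213205, -0.1663553 , -0.56807144]), np.float64(151.19953848086152))
```

```bash
python3 -m pendant '1 .03 .03 .7 0 0 0;1 .03 .03 1.46 0 0 0;1 .03 .03 1.46 0 0 0;.5 .03 .03 1.46 0 0 0;.5 .03 .03 1.46 0 0 0;.5 .03 .03 1.46 0 0 0;.5 .03 .03 1.46 0 0 0;.5 .03 .03 1.46 0 0 0' 15; python3 -m pendant '.5 0 0 0 0 0 0;.5 0 0 -.5 0 0 0;.5 0 0 -1.5 0 0 0;.5 0 0 -2 0 0 0;.5 0 0 -2 0 0 0'; python3 -c "
from h import *
goto(.605,.265,.14,np.pi/2)"
```

```text
time: 14.42
tool_pos: [0.5953, -0.1638, 0.0578]
ee_rot: [3.141, -0.0, 0.991]
force: [-1.0, 1.2, 5.3]
finger_gap: 0.6
grasp_force: 15.0
time: 15.05
tool_pos: [0.5965, -0.1643, 0.1595]
ee_rot: [3.137, -0.001, 0.991]
force: [-0.6, -0.4, -1.8]
finger_gap: 0.599
grasp_force: 15.0
rows shift [ 7.275 -4.565  0.377] turn [ 0.03  0.   -3.32] t 15.05 q [-0.35  0.22  1.53 -0.    1.39  0.23] F [-0.6 -0.4 -1.8] gap 0.599 grip 14.994702637195587
```

```bash
python3 -m pendant '.5 7.28 -4.57 0 0 0 -3.32;.5 7.28 -4.57 0 0 0 -3.32;.5 7.28 -4.57 0 0 0 -3.32;.5 7.28 -4.57 0 0 0 -3.32;.5 7.28 -4.57 0 0 0 -3.32;.5 7.28 -4.57 0 0 0 -3.32;.5 7.28 -4.57 0 0 0 -3.32;.5 7.28 -4.57 0 0 0 -3.32'; python3 -c "
from h import *
goto(.604,.269,.061,np.pi/2)"
```

```text
time: 16.05
tool_pos: [0.6011, 0.2699, 0.1539]
ee_rot: [-3.138, 0.0, 1.575]
force: [0.0, -0.4, -2.0]
finger_gap: 0.599
grasp_force: 15.0
rows shift [-0.018  0.064  1.857] turn [-0.02  0.    0.03] t 16.05 q [0.34 0.34 1.4  0.   1.41 0.34] F [ 0.  -0.4 -2. ] gap 0.599 grip 14.99489888548851
```

```bash
python3 -m pendant '.5 0 .02 .8 0 0 0;.5 0 .02 1.6 0 0 0;.5 0 .02 1.7 0 0 0;.5 0 .02 1.8 0 0 0;.5 0 .02 1.8 0 0 0'; python3 -c "
from h import *
goto(.604,.269,.059,np.pi/2)
im=shot('top',2); cv2.imwrite('pics/e.png',crop(im,175,150,295,255,5.7)); print(p2w('top',232,207,0))"
```

```text
time: 16.68
tool_pos: [0.6053, 0.266, 0.0685]
ee_rot: [3.14, -0.001, 1.57]
force: [0.5, 0.9, -0.7]
finger_gap: 0.597
grasp_force: 15.0
rows shift [ 0.06  -0.026  0.19 ] turn [ 0.01 -0.   -0.01] t 16.68 q [ 0.34  0.42  1.46 -0.    1.26  0.34] F [ 0.5  0.9 -0.7] gap 0.597 grip 14.994670003652573
[0.53492569 0.16477542 0.        ]
```

View pics/e.png

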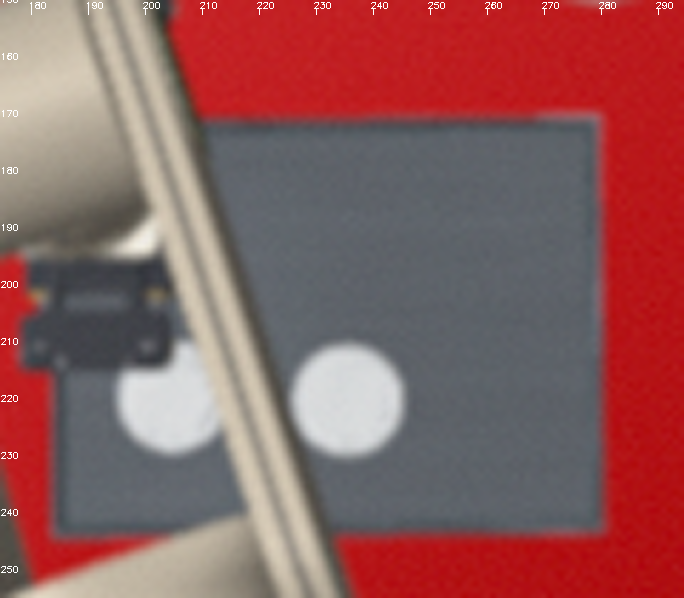

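The lids sit at (204,220) and (236,220) clear of the far strip; the held jar is hidden by the arm over the far-left corner. Lower it to contact.

```bash
python3 -m pendant '.5 0 0 .12 0 0 0;.5 0 0 .18 0 0 0;.5 0 0 .18 0 0 0'; python3 -m pendant '.5 0 .08 0 0 0 0;.5 0 .16 0 0 0 0;.5 0 .2 0 0 0 0;.5 0 .2 0 0 0 0'
```

```text
time: 17.15
tool_pos: [0.6051, 0.2664, 0.0603]
ee_rot: [3.14, -0.001, 1.57]
force: [-4.4, -1.8, 10.7]
finger_gap: 0.599
grasp_force: 15.0
time: 17.65
tool_pos: [0.6118, 0.2666, 0.0599]
ee_rot: [-3.136, 0.0, 1.571]
force: [-19.8, -2.0, 21.4]
finger_gap: 0.6
grasp_force: 15.0
```

```bash
python3 -m pendant '.5 0 -.05 -.03 0 0 0;.5 .1 -.05 -.03 0 0 0;.5 .2 -.05 -.03 0 0 0;.5 .25 -.05 -.03 0 0 0;.5 .25 -.05 -.03 0 0 0'
```

```text
time: 18.27
tool_pos: [0.6117, 0.2776, 0.0606]
ee_rot: [-3.141, 0.002, 1.57]
force: [-7.9, -7.4, 11.5]
finger_gap: 0.606
grasp_force: 15.0
```

```bash
python3 -m pendant '.5 .05 0 0 0 0 0;.5 .1 0 0 0 0 0;.5 .1 0 0 0 0 0'; python3 -m pendant '.5 0 .03 0 0 0 0;.5 0 .06 0 0 0 0;.5 0 .06 0 0 0 0'
```

```text
time: 18.65
tool_pos: [0.6117, 0.2828, 0.0606]
ee_rot: [-3.141, 0.002, 1.57]
force: [-7.1, -5.8, 10.9]
finger_gap: 0.601
grasp_force: 15.0
time: 19.02
tool_pos: [0.6119, 0.283, 0.0605]
ee_rot: [-3.135, 0.002, 1.571]
force: [-20.2, -7.0, 20.5]
finger_gap: 0.599
grasp_force: 15.0
```

```bash
python3 -m pendant '.5 0 -.06 -.02 0 0 0;.5 .05 -.06 -.02 0 0 0;.5 .1 -.06 -.02 0 0 0;.5 .1 -.06 -.02 0 0 0'; python3 -c "
from h import *
im=shot('side',2); cv2.imwrite('pics/f.png',crop(im,200,130,330,290,3.7))"
```

```text
time: 19.52
tool_pos: [0.6117, 0.288, 0.0607]
ee_rot: [-3.141, 0.001, 1.57]
force: [-4.4, -3.8, 6.3]
finger_gap: 0.603
grasp_force: 15.0
```

View pics/f.png

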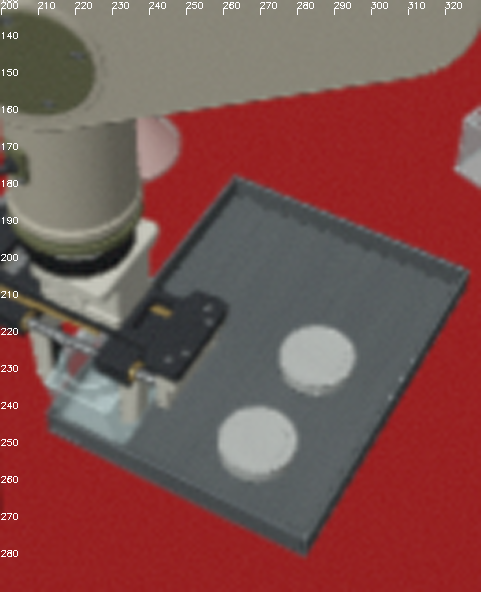

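The jar stands in the corner, its kettle-side face at the rim (about (215–235,243)). Release, go up, and measure.

```bash
python3 -m pendant '.8 0 0 0 0 0 0;.9 0 0 0 0 0 0;1 0 0 0 0 0 0;1 0 0 -.5 0 0 0;1 0 0 -1.5 0 0 0;1 0 0 -2 0 0 0;1 0 0 -2 0 0 0'; python3 -m pendant '1 -10 2 0 0 0 0;1 -10 2 0 0 0 0;1 -10 2 0 0 0 0;1 -10 2 0 0 0 0;1 -10 2 0 0 0 0;1 -10 2 0 0 0 0;1 -10 2 0 0 0 0;1 -10 2 0 0 0 0';python3 -c "
from h import *
im=shot('side',2); im2=shot('top',2);o=np.hstack([crop(im,195,150,330,290,2.9),crop(im2,175,150,295,255,3.3)[:406]]) if 0 else None
a=crop(im,195,190,270,280,5);b=crop(im2,178,160,250,250,5);cv2.imwrite('pics/g.png',np.hstack([a[:440],b[:440]]))
cv2.imwrite('raw_s.png',im);cv2.imwrite('raw_t.png',im2)"
```

```text
time: 20.5
tool_pos: [0.6137, 0.2893, 0.164]
ee_rot: [3.136, -0.002, 1.57]
force: [0.1, 0.3, 0.3]
finger_gap: 1.001
grasp_force: 0.0
time: 21.5
tool_pos: [0.7089, -0.2035, 0.158]
ee_rot: [-3.139, -0.001, 1.57]
force: [0.5, 0.3, 1.7]
finger_gap: 0.998
grasp_force: 0.0
```

View pics/g.png

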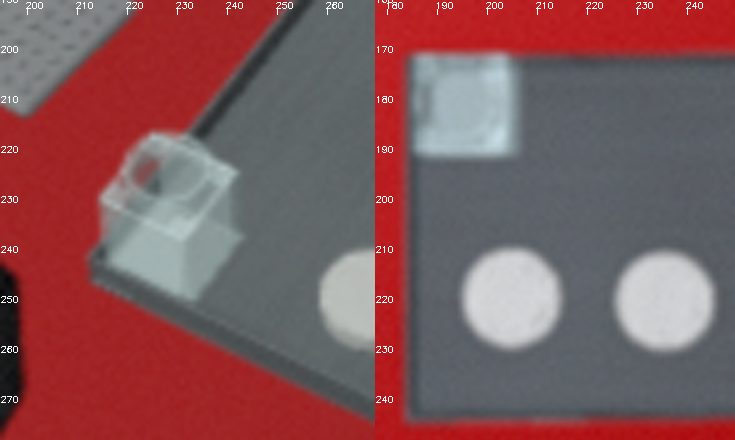

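The first jar is snug in the corner (top view cols 185–205, rows 171–191), both lids flat. Next jar.

```bash
python3 -c "
from h import *
locate(('open',[.4536,-.1225,-.3]),('open',[.609,-.297,.05]),('open',[.473,-.305,-.155]))
goto(.454,-.122,.13,np.pi/2-.3)"
```

```text
open top [ 0.4182 -0.1635 -1.351 ] 321.3 side [ 0.4521 -0.1226 -1.8618] 87.3
open top [ 0.6138 -0.2961 -0.06  ] 568.3 side [ 0.6082 -0.297   0.0932] 35.5
open top [ 0.5159 -0.156  -0.0866] 0.3 side [ 0.4523 -0.1228  1.2815] 122.9
rows shift [ 1.571 -5.099  0.589] turn [-0.01 -0.01  1.72] t 21.8 q [-0.35  0.55  1.13  0.    1.47 -0.35] F [0.3 0.5 0.2] gap 0.999 grip 0.0
```

```bash
python3 -m pendant '1 1.57 -5.1 0 0 0 1.7;1 1.57 -5.1 0 0 0 1.7;1 1.57 -5.1 0 0 0 1.7;1 1.57 -5.1 0 0 0 1.7;1 1.57 -5.1 0.3 0 0 1.7;1 1.57 -5.1 .59 0 0 1.7;1 1.57 -5.1 .59 0 0 1.7'; python3 -c "
from h import *
goto(.4537,-.122,.053,np.pi/2-.3)
im=arm.read_camera('side');print(fit(im,'side','open',[.452,-.123,-.3],wob=.1),fit(im,'side','open',[.472,-.305,-.16],wob=.1))"
```

```text
time: 22.68
tool_pos: [0.4545, -0.1223, 0.1299]
ee_rot: [-3.14, -0.0, 1.275]
force: [-0.1, 0.1, 0.0]
finger_gap: 0.999
grasp_force: 0.0
rows shift [ 1.000e-03 -1.500e-02  1.537e+00] turn [-0.01 -0.    0.02] t 22.68 q [-0.37 -0.14  1.96  0.    1.33 -0.08] F [-0.1  0.1  0. ] gap 0.999 grip 0.0
(array([ 0.45240236, -0.12279057, -0.28633994]), np.float64(120.73010158685625)) (array([ 0.4590064 , -0.30927629, -0.53941182]), np.float64(455.3578519085634))
```

```bash
python3 -m pendant '1 0 0 .7 0 0 0;1 0 0 1.52 0 0 0;1 0 0 1.52 0 0 0;.5 0 0 1.52 0 0 0;.5 0 0 1.52 0 0 0;.5 0 0 1.52 0 0 0;.5 0 0 1.52 0 0 0;.5 0 0 1.52 0 0 0' 15; python3 -m pendant '.5 0 0 0 0 0 0;.5 0 0 -.5 0 0 0;.5 0 0 -1.5 0 0 0;.5 0 0 -2.2 0 0 0;.5 0 0 -2.2 0 0 0'; python3 -c "
from h import *
goto(.603,.21,.16,np.pi/2)"
```

```text
time: 23.72
tool_pos: [0.455, -0.1234, 0.0558]
ee_rot: [3.141, 0.0, 1.274]
force: [-1.7, 1.1, 5.7]
finger_gap: 0.6
grasp_force: 15.0
time: 24.35
tool_pos: [0.4566, -0.1239, 0.1683]
ee_rot: [3.136, 0.0, 1.274]
force: [-0.2, 0.6, -1.2]
finger_gap: 0.602
grasp_force: 15.0
rows shift [7.243 0.843 0.167] turn [ 0.03  0.01 -1.7 ] t 24.35 q [-0.37 -0.18  1.92  0.    1.39 -0.08] F [-0.2  0.6 -1.2] gap 0.602 grip 14.999525249004364
```

```bash
python3 -m pendant '.5 7.24 .84 .1 0 0 -1.7;.5 7.24 .84 .1 0 0 -1.7;.5 7.24 .84 .1 0 0 -1.7;.5 7.24 .84 .1 0 0 -1.7;.5 7.24 .84 .1 0 0 -1.7;.5 7.24 .84 .1 0 0 -1.7;.5 7.24 .84 .1 0 0 -1.7;.5 7.24 .84 .1 0 0 -1.7'; python3 -c "
from h import *
goto(.603,.21,.059,np.pi/2)"
```

```text
time: 25.35
tool_pos: [0.5996, 0.2102, 0.1578]
ee_rot: [-3.138, 0.001, 1.571]
force: [-0.2, -0.4, -1.0]
finger_gap: 0.603
grasp_force: 15.0
rows shift [-1.000e-03  7.300e-02  1.976e+00] turn [-0.02  0.01  0.  ] t 25.35 q [ 0.26  0.28  1.47 -0.    1.4   0.26] F [-0.2 -0.4 -1. ] gap 0.603 grip 14.999445676803589
```

```bash
python3 -m pendant '.5 0 .02 .8 0 0 0;.5 0 .02 1.5 0 0 0;.5 0 .02 1.8 0 0 0;.5 0 .02 1.8 0 0 0;.5 0 .02 1.9 0 0 0;.5 0 .02 1.95 0 0 0;.5 0 .02 1.95 0 0 0'
```

```text
time: 26.22
tool_pos: [0.6022, 0.2108, 0.0632]
ee_rot: [3.141, -0.0, 1.57]
force: [-0.1, 0.9, -2.5]
finger_gap: 0.606
grasp_force: 15.0
```

```bash
python3 -m pendant '.5 0 0 .06 0 0 0;.5 0 0 .12 0 0 0;.5 0 0 .12 0 0 0'; python3 -m pendant '.5 0 .1 0 0 0 0;.5 0 .2 0 0 0 0;.5 0 .24 0 0 0 0;.5 0 .24 0 0 0 0'
```

```text
time: 26.6
tool_pos: [0.6022, 0.2109, 0.0583]
ee_rot: [3.141, -0.0, 1.571]
force: [-4.9, -0.8, 10.2]
finger_gap: 0.599
grasp_force: 15.0
time: 27.1
tool_pos: [0.6118, 0.2111, 0.0581]
ee_rot: [-3.137, 0.0, 1.571]
force: [-17.6, -0.9, 20.2]
finger_gap: 0.602
grasp_force: 15.0
```

```bash
python3 -m pendant '.5 0 -.05 -.03 0 0 0;.5 .1 -.05 -.03 0 0 0;.5 .2 -.05 -.03 0 0 0;.5 .3 -.05 -.03 0 0 0;.5 .35 -.05 -.03 0 0 0;.5 .35 -.05 -.03 0 0 0'; python3 -m pendant '.5 0 .04 0 0 0 0;.5 0 .05 0 0 0 0;.5 0 .05 0 0 0 0'
```

```text
time: 27.85
tool_pos: [0.6116, 0.2251, 0.0578]
ee_rot: [-3.141, 0.005, 1.57]
force: [-3.0, -15.8, 5.6]
finger_gap: 0.601
grasp_force: 15.0
time: 28.22
tool_pos: [0.6118, 0.2252, 0.0577]
ee_rot: [-3.136, 0.005, 1.57]
force: [-13.6, -16.3, 13.5]
finger_gap: 0.604
grasp_force: 15.0
```

```bash
python3 -m pendant '.8 0 0 0 0 0 0;.9 0 0 0 0 0 0;1 0 0 0 0 0 0;1 0 0 -.5 0 0 0;1 0 0 -1.5 0 0 0;1 0 0 -2 0 0 0;1 0 0 -2 0 0 0'; python3 -c "
from h import *
locate(('open',[.609,-.297,.09]),('open',[.473,-.305,-.155]))
goto(.609,-.297,.14,np.pi/2+.09)"
```

```text
time: 29.1
tool_pos: [0.6158, 0.229, 0.1615]
ee_rot: [3.136, -0.002, 1.571]
force: [1.0, 0.1, -0.4]
finger_gap: 0.998
grasp_force: 0.0
open top [ 0.6108 -0.2965  0.0386] 12.1 side [ 0.6084 -0.2973  0.0926] 220.1
open top [ 0.4742 -0.3038 -0.2233] 13.3 side [ 0.472  -0.3044 -0.1666] 13.3
rows shift [-10.505  -0.089   0.346] turn [-0.   -0.   -0.52] t 29.2 q [0.28 0.32 1.41 0.   1.4  0.28] F [ 0.  -0.7 -1.4] gap 1.002 grip 0.0
```

```bash
python3 -m pendant '1 -10.5 -.1 0 0 0 -.5;1 -10.5 -.1 0 0 0 -.5;1 -10.5 -.1 0 0 0 -.5;1 -10.5 -.1 0 0 0 -.5;1 -10.5 -.1 0 0 0 -.5;1 -10.5 -.1 0 0 0 -.5;1 -10.5 -.1 0 0 0 -.5;1 -10.5 -.1 0 0 0 -.5'; python3 -c "
from h import *
goto(.609,-.297,.053,np.pi/2+.09)
im=arm.read_camera('side');print(fit(im,'side','open',[.609,-.297,.09],wob=.1),fit(im,'side','open',[.473,-.305,-.16],wob=.1))"
```

```text
time: 30.2
tool_pos: [0.6075, -0.2732, 0.1555]
ee_rot: [-3.139, -0.002, 1.658]
force: [0.8, -0.5, 0.6]
finger_gap: 1.0
grasp_force: 0.0
rows shift [-0.481 -0.006  2.049] turn [-0.02 -0.01 -0.02] t 30.2 q [-0.5   0.36  1.38  0.    1.41 -0.59] F [ 0.8 -0.5  0.6] gap 1.0 grip 0.0
(array([ 0.60822381, -0.29702864,  0.0924212 ]), np.float64(43.82737020080241)) (array([ 0.47217478, -0.30448624, -0.16726733]), np.float64(9.630242015338998))
```

```bash
python3 -m pendant '1 -.48 0 0 0 0 0;1 -.48 0 .5 0 0 0;1 -.48 0 1.3 0 0 0;1 -.48 0 2 0 0 0;1 -.48 0 2 0 0 0'; python3 -m pendant '.5 0 0 0 0 0 0;.5 0 0 0 0 0 0;.5 0 0 0 0 0 0;.5 0 0 0 0 0 0;.5 0 0 0 0 0 0'; python3 -m pendant '.5 0 0 -.5 0 0 0;.5 0 0 -1.5 0 0 0;.5 0 0 -2.1 0 0 0;.5 0 0 -2.1 0 0 0';  python3 -c "
from h import *
goto(.603,.154,.16,np.pi/2)"
```

```text
time: 30.88
tool_pos: [0.607, -0.2934, 0.0517]
ee_rot: [-3.133, -0.006, 1.658]
force: [-1.0, 0.6, -0.3]
finger_gap: 0.996
grasp_force: 0.0
time: 31.5
tool_pos: [0.6112, -0.296, 0.059]
ee_rot: [3.141, 0.001, 1.658]
force: [-1.0, 0.9, 5.0]
finger_gap: 0.601
grasp_force: 15.0
time: 32.0
tool_pos: [0.6126, -0.2967, 0.1665]
ee_rot: [3.137, 0.003, 1.658]
force: [-0.3, -0.6, -2.0]
finger_gap: 0.602
grasp_force: 15.0
rows shift [8.998 0.589 0.102] turn [0.03 0.02 0.5 ] t 32.0 q [-0.53  0.38  1.33  0.    1.43 -0.61] F [-0.3 -0.6 -2. ] gap 0.602 grip 14.99885693192482
```

```bash
python3 -m pendant '.5 9 .6 .1 0 0 .5;.5 9 .6 .1 0 0 .5;.5 9 .6 .1 0 0 .5;.5 9 .6 .1 0 0 .5;.5 9 .6 .1 0 0 .5;.5 9 .6 .1 0 0 .5;.5 9 .6 .1 0 0 .5;.5 9 .6 .1 0 0 .5'; python3 -c "
from h import *
goto(.603,.154,.063,np.pi/2)"
```

```text
time: 33.0
tool_pos: [0.5997, 0.1589, 0.1551]
ee_rot: [-3.138, -0.0, 1.575]
force: [0.4, -0.1, -3.2]
finger_gap: 0.599
grasp_force: 15.0
rows shift [-0.1    0.073  1.842] turn [-0.02 -0.    0.02] t 33.0 q [0.18 0.24 1.52 0.   1.39 0.17] F [ 0.4 -0.1 -3.2] gap 0.599 grip 14.999486804008484
```

```bash
python3 -m pendant '.5 -.1 .02 0 0 0 0;.5 -.1 .02 .8 0 0 0;.5 -.1 .02 1.5 0 0 0;.5 -.1 .02 1.8 0 0 0;.5 -.1 .02 1.8 0 0 0;.5 -.1 .02 1.85 0 0 0;.5 -.1 .02 1.9 0 0 0;.5 -.1 .02 1.9 0 0 0'
```

```text
time: 34.0
tool_pos: [0.6032, 0.1503, 0.0638]
ee_rot: [3.14, -0.0, 1.571]
force: [-0.6, 0.3, -2.9]
finger_gap: 0.597
grasp_force: 15.0
```

```bash
python3 -m pendant '.5 0 0 .04 0 0 0;.5 0 0 .08 0 0 0;.5 0 0 .08 0 0 0'; python3 -m pendant '.5 0 .1 0 0 0 0;.5 0 .2 0 0 0 0;.5 0 .24 0 0 0 0;.5 0 .24 0 0 0 0'
```

```text
time: 34.38
tool_pos: [0.6034, 0.1502, 0.0616]
ee_rot: [3.14, 0.0, 1.571]
force: [-8.3, -2.6, 14.9]
finger_gap: 0.599
grasp_force: 15.0
time: 34.88
tool_pos: [0.6119, 0.1506, 0.0605]
ee_rot: [-3.135, 0.0, 1.571]
force: [-20.9, -0.8, 21.8]
finger_gap: 0.604
grasp_force: 15.0
```

```bash
python3 -m pendant '.5 0 -.05 -.03 0 0 0;.5 .1 -.05 -.03 0 0 0;.5 .2 -.05 -.03 0 0 0;.5 .3 -.05 -.03 0 0 0;.5 .37 -.05 -.03 0 0 0;.5 .37 -.05 -.03 0 0 0'
```

```text
time: 35.62
tool_pos: [0.6119, 0.1679, 0.0616]
ee_rot: [-3.14, 0.002, 1.57]
force: [-9.6, -5.5, 11.3]
finger_gap: 0.601
grasp_force: 15.0
```

```bash
python3 -m pendant '.5 .05 -.02 -.02 0 0 0;.5 .1 -.02 -.02 0 0 0;.5 .1 -.02 -.02 0 0 0'; python3 -m pendant '.5 .05 .03 0 0 0 0;.5 .07 .05 0 0 0 0;.5 .07 .05 0 0 0 0'
```

```text
time: 36.0
tool_pos: [0.6117, 0.1716, 0.0617]
ee_rot: [3.141, 0.003, 1.57]
force: [-1.0, -10.6, 2.3]
finger_gap: 0.6
grasp_force: 15.0
time: 36.38
tool_pos: [0.612, 0.1739, 0.0609]
ee_rot: [-3.136, 0.005, 1.57]
force: [-11.1, -15.1, 8.1]
finger_gap: 0.605
grasp_force: 15.0
```

Contact (15 N in y). Release, retreat, relocate the last jar.

```bash
python3 -m pendant '.8 0 0 0 0 0 0;.9 0 0 0 0 0 0;1 0 0 0 0 0 0;1 0 0 -.5 0 0 0;1 0 0 -1.5 0 0 0;1 0 0 -2 0 0 0;1 0 0 -2 0 0 0'; python3 -m pendant '1 -7.5 0 0 0 0 .9;1 -7.5 0 0 0 0 .9;1 -7.5 0 0 0 0 .9;1 -7.5 0 0 0 0 .9;1 -7.5 0 0 0 0 .9;1 -7.5 0 0 0 0 .9;1 -7.5 0 0 0 0 .9'; python3 -c "
from h import *
locate(('open',[.473,-.305,-.165]))
goto(.473,-.304,.14,np.pi/2-.16)
im=shot('side',2); im2=shot('top',2)
a=crop(im,195,160,290,270,4);b=crop(im2,178,160,280,270,4);cv2.imwrite('pics/k.png',np.hstack([a,b]))"
```

```text
time: 37.25
tool_pos: [0.6159, 0.1779, 0.1652]
ee_rot: [3.135, -0.001, 1.571]
force: [-0.1, 0.4, -0.1]
finger_gap: 0.999
grasp_force: 0.0
time: 38.12
tool_pos: [0.6123, -0.2023, 0.1596]
ee_rot: [-3.14, 0.001, 1.408]
force: [-0.2, 0.6, -0.8]
finger_gap: 1.001
grasp_force: 0.0
open top [ 0.4742 -0.3039 -0.2248] 512.7 side [ 0.472  -0.3043 -0.1653] 6.1
rows shift [-2.537 -2.424  0.398] turn [-0.01 -0.01  0.  ] t 38.23 q [-0.39  0.3   1.44  0.    1.41 -0.23] F [-0.   0.1  0.9] gap 1.003 grip 0.0
```

View pics/k.png

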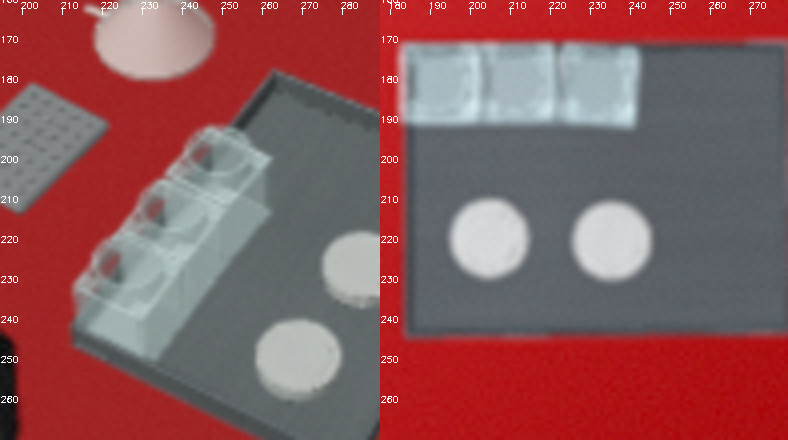

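Jars 1–2 are tight; the third (cols 221–241) looks turned by a degree or two with a slim gap at its far end (219–222,172). The fourth jar's push and a final press should close it.

```bash
python3 -m pendant '1 -2.54 -2.42 0 0 0 0;1 -2.54 -2.42 0 0 0 0;1 -2.54 -2.42 0 0 0 0;1 -2.54 -2.42 .4 0 0 0;1 -2.54 -2.42 .4 0 0 0'; python3 -c "
from h import *
goto(.473,-.304,.054,np.pi/2-.16)"
```

```text
time: 39.05
tool_pos: [0.4737, -0.3025, 0.1396]
ee_rot: [-3.139, -0.002, 1.414]
force: [0.7, -0.0, -0.7]
finger_gap: 1.004
grasp_force: 0.0
rows shift [-0.036 -0.004  1.711] turn [-0.02 -0.01  0.02] t 39.05 q [-0.66  0.1   1.7   0.    1.34 -0.5 ] F [ 0.7 -0.  -0.7] gap 1.004 grip 0.0
```

```bash
python3 -m pendant '1 -.03 0 .7 0 0 0;1 -.03 0 1.7 0 0 0;1 -.03 0 1.7 0 0 0;.5 -.03 0 1.7 0 0 0;.5 -.03 0 1.7 0 0 0;.5 -.03 0 1.7 0 0 0;.5 -.03 0 1.7 0 0 0;.5 -.03 0 1.7 0 0 0' 15; python3 -m pendant '.5 0 0 0 0 0 0;.5 0 0 -.5 0 0 0;.5 0 0 -1.5 0 0 0;.5 0 0 -2.1 0 0 0;.5 0 0 -2.1 0 0 0'; python3 -c "
from h import *
goto(.603,.093,.16,np.pi/2)"
```

```text
time: 40.05
tool_pos: [0.4743, -0.3061, 0.0574]
ee_rot: [3.141, 0.0, 1.413]
force: [-2.1, 0.3, 6.3]
finger_gap: 0.601
grasp_force: 15.0
time: 40.67
tool_pos: [0.4755, -0.307, 0.1644]
ee_rot: [3.137, 0.003, 1.413]
force: [-0.0, -0.5, -2.3]
finger_gap: 0.604
grasp_force: 15.0
rows shift [8.301 1.263 0.073] turn [ 0.03  0.02 -0.9 ] t 40.67 q [-0.66  0.08  1.68  0.    1.38 -0.51] F [-0.  -0.5 -2.3] gap 0.604 grip 14.999454617500305
```

```bash
python3 -m pendant '.5 8.3 1.26 0 0 0 -.9;.5 8.3 1.26 0 0 0 -.9;.5 8.3 1.26 0 0 0 -.9;.5 8.3 1.26 0 0 0 -.9;.5 8.3 1.26 0 0 0 -.9;.5 8.3 1.26 0 0 0 -.9;.5 8.3 1.26 0 0 0 -.9;.5 8.3 1.26 0 0 0 -.9'; python3 -c "
from h import *
goto(.603,.093,.0615,np.pi/2)"
```

```text
time: 41.68
tool_pos: [0.6003, 0.0974, 0.1587]
ee_rot: [-3.138, -0.001, 1.574]
force: [0.0, 0.2, -0.8]
finger_gap: 0.6
grasp_force: 15.0
rows shift [-0.088  0.061  1.943] turn [-0.02 -0.    0.02] t 41.67 q [0.08 0.2  1.55 0.   1.39 0.07] F [ 0.   0.2 -0.8] gap 0.6 grip 14.999909698963165
```

```bash
python3 -m pendant '.5 -.05 .02 0 0 0 0;.5 -.05 .02 .8 0 0 0;.5 -.05 .02 1.5 0 0 0;.5 -.05 .02 1.85 0 0 0;.5 -.05 .02 1.9 0 0 0;.5 -.05 .02 1.95 0 0 0;.5 -.05 .02 2 0 0 0;.5 -.05 .02 2 0 0 0'
```

```text
time: 42.68
tool_pos: [0.6028, 0.0918, 0.0624]
ee_rot: [3.14, -0.0, 1.57]
force: [1.1, -0.0, -1.8]
finger_gap: 0.601
grasp_force: 15.0
```

```bash
python3 -m pendant '.5 0 0 .04 0 0 0;.5 0 0 .08 0 0 0;.5 0 0 .08 0 0 0'; python3 -m pendant '.5 0 .1 0 0 0 0;.5 0 .2 0 0 0 0;.5 0 .22 0 0 0 0;.5 0 .22 0 0 0 0'; python3 -m pendant '.5 0 -.03 -.03 0 0 0;.5 .1 -.03 -.03 0 0 0;.5 .2 -.03 -.03 0 0 0;.5 .3 -.03 -.03 0 0 0;.5 .4 -.03 -.03 0 0 0;.5 .4 -.03 -.03 0 0 0'
```

```text
time: 43.05
tool_pos: [0.6029, 0.0918, 0.0602]
ee_rot: [3.14, 0.0, 1.571]
force: [-7.3, -0.6, 15.3]
finger_gap: 0.601
grasp_force: 15.0
time: 43.55
tool_pos: [0.6119, 0.0919, 0.0597]
ee_rot: [-3.138, 0.0, 1.571]
force: [-16.8, -0.3, 21.5]
finger_gap: 0.602
grasp_force: 15.0
time: 44.3
tool_pos: [0.6119, 0.1107, 0.0605]
ee_rot: [-3.141, 0.002, 1.57]
force: [-8.0, -6.4, 13.2]
finger_gap: 0.603
grasp_force: 15.0
```

```bash
python3 -m pendant '.5 .05 -.02 -.02 0 0 0;.5 .1 -.02 -.02 0 0 0;.5 .15 -.02 -.02 0 0 0;.5 .15 -.02 -.02 0 0 0' 25;  python3 -m pendant '.5 .05 .03 0 0 0 0;.5 .1 .05 0 0 0 0;.5 .1 .05 0 0 0 0'
```

```text
time: 44.8
tool_pos: [0.6118, 0.1145, 0.0605]
ee_rot: [3.141, 0.007, 1.569]
force: [0.2, -21.5, 2.3]
finger_gap: 0.6
grasp_force: 25.0
time: 45.18
tool_pos: [0.612, 0.1181, 0.0599]
ee_rot: [-3.137, 0.009, 1.569]
force: [-10.2, -27.8, 9.5]
finger_gap: 0.607
grasp_force: 25.0
```

```bash
python3 -m pendant '.8 0 0 0 0 0 0;.9 0 0 0 0 0 0;1 0 0 0 0 0 0;1 0 0 -.5 0 0 0;1 0 0 -1.5 0 0 0;1 0 0 -2 0 0 0;1 0 0 -2 0 0 0'; python3 -m pendant '1 -5 0 0 0 0 0;1 -5 0 0 0 0 0;1 -5 0 0 0 0 0;1 -5 0 0 0 0 0;1 -5 0 0 0 0 0'; python3 -c "
from h import *
im=shot('side',3); im2=shot('top',3);cv2.imwrite('raw_t.png',im2);cv2.imwrite('raw_s.png',im)
a=crop(im,205,165,300,260,4.2);b=crop(im2,178,163,280,200,7.8);o=np.zeros((a.shape[0]+b.shape[0],max(a.shape[1],b.shape[1]),3),np.uint8)
o[:b.shape[0],:b.shape[1]]=b;o[b.shape[0]:,:a.shape[1]]=a;cv2.imwrite('pics/l.png',o[:600]);print(o.shape)
goto(.612,.16,.16,np.pi/2)"
```

```text
time: 46.05
tool_pos: [0.6153, 0.1249, 0.1634]
ee_rot: [3.136, -0.001, 1.571]
force: [0.2, 0.2, -0.5]
finger_gap: 1.002
grasp_force: 0.0
time: 46.68
tool_pos: [0.612, -0.13, 0.1581]
ee_rot: [-3.139, 0.0, 1.565]
force: [0.5, 0.4, -0.2]
finger_gap: 0.998
grasp_force: 0.0
(688, 796, 3)
rows shift [ 5.682 -0.014 -0.006] turn [-0.   -0.    0.01] t 46.98 q [-0.28  0.25  1.5   0.    1.39 -0.28] F [ 0.6  0.  -0.3] gap 1.001 grip 0.0
```

View pics/l.png

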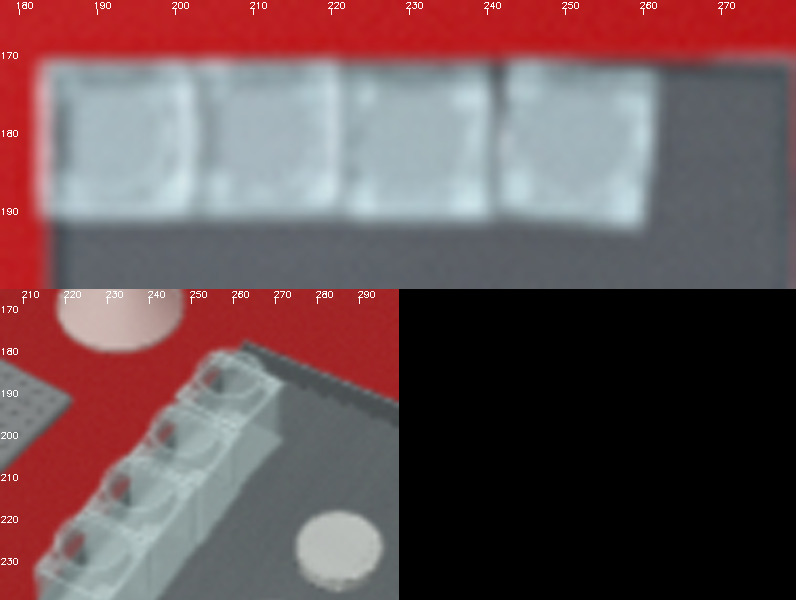

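The first three jars are now square and tight; the fourth (cols 241–261) is turned ~2° with a slim gap at its far end (241,172). Close the fingers and nudge its outer face near the far end, then its near face.

```bash
python3 -m pendant '0 3.6 .24 0 0 0 0;0 3.6 .24 0 0 0 0;0 3.6 .24 0 0 0 0;0 3.6 .24 0 0 0 0;0 3.6 .24 0 0 0 0;0 3.6 .24 0 0 0 0;0 3.6 .24 0 0 0 0' 10; python3 -c "
from h import *
goto(.624,.052,.051,np.pi/2)"
```

```text
time: 47.85
tool_pos: [0.6253, 0.053, 0.1601]
ee_rot: [-3.142, 0.0, 1.569]
force: [-0.2, -0.4, -0.2]
finger_gap: 0.298
grasp_force: 0.0
rows shift [-0.019 -0.026  2.181] turn [-0.    0.   -0.01] t 47.85 q [ 0.    0.25  1.5  -0.    1.4   0.  ] F [-0.2 -0.4 -0.2] gap 0.298 grip 0.0
```

```bash
python3 -m pendant '0 0 0 .5 0 0 0;0 0 0 1 0 0 0;0 0 0 1.5 0 0 0;0 0 0 2 0 0 0;0 0 0 2.08 0 0 0;0 0 0 2.08 0 0 0'; python3 -m pendant '0 .1 0 0 0 0 0;0 .2 0 0 0 0 0;0 .3 0 0 0 0 0;0 .4 0 0 0 0 0;0 .4 0 0 0 0 0'
```

```text
time: 48.6
tool_pos: [0.6255, 0.0536, 0.0565]
ee_rot: [3.142, 0.0, 1.57]
force: [0.1, 0.1, 0.8]
finger_gap: 0.002
grasp_force: 0.0
time: 49.22
tool_pos: [0.6265, 0.071, 0.0569]
ee_rot: [3.139, 0.005, 1.57]
force: [2.3, -14.7, 0.7]
finger_gap: 0.003
grasp_force: 7.7
```

```bash
python3 -m pendant '0 .04 0 0 0 0 0;0 .08 0 0 0 0 0;0 .08 0 0 0 0 0'; python3 -m pendant '0 -.4 0 0 0 0 0;0 -.6 0 0 0 0 0;0 -.6 0 -2 0 0 0;0 -.6 0 -2 0 0 0;0 -.6 0 -2 0 0 0'; python3 -c "
from h import *
im2=shot('top',2);cv2.imwrite('raw_t.png',im2)
goto(.55,.1,.16,np.pi/2)"
```

```text
time: 49.6
tool_pos: [0.6269, 0.0713, 0.0573]
ee_rot: [3.139, 0.01, 1.568]
force: [2.7, -31.1, 3.1]
finger_gap: 0.005
grasp_force: 15.4
time: 50.22
tool_pos: [0.628, 0.0488, 0.161]
ee_rot: [3.134, -0.001, 1.571]
force: [0.6, 0.3, -1.0]
finger_gap: 0.006
grasp_force: 0.0
rows shift [ 1.027 -1.505 -0.078] turn [ 0. -0.  0.] t 50.33 q [-0.    0.25  1.5   0.    1.39 -0.  ] F [-0.9  0.4 -0.4] gap 0.001 grip 0.0
```

```bash
python3 -m pendant '0 .9 -1.7 0 0 0 0;0 .9 -1.7 0 0 0 0;0 .9 -1.7 1 0 0 0;0 .9 -1.7 2.08 0 0 0;0 .9 -1.7 2.08 0 0 0;0 .9 -1.7 2.08 0 0 0'; python3 -m pendant '0 0 .1 0 0 0 0;0 0 .2 0 0 0 0;0 0 .3 0 0 0 0;0 0 .4 0 0 0 0;0 0 .5 0 0 0 0;0 0 .5 0 0 0 0'
```

```text
time: 51.08
tool_pos: [0.5404, 0.0933, 0.0527]
ee_rot: [-3.141, -0.0, 1.57]
force: [0.9, 0.1, 1.2]
finger_gap: 0.002
grasp_force: 0.0
time: 51.82
tool_pos: [0.5655, 0.0932, 0.052]
ee_rot: [-3.141, 0.0, 1.57]
force: [-0.8, -0.4, -0.5]
finger_gap: 0.006
grasp_force: 0.0
```

```bash
python3 -m pendant '0 0 .06 0 0 0 0;0 0 .12 0 0 0 0;0 0 .18 0 0 0 0;0 0 .18 0 0 0 0'
```

```text
time: 52.32
tool_pos: [0.5683, 0.0933, 0.0521]
ee_rot: [-3.128, 0.001, 1.571]
force: [-37.6, -2.2, 31.9]
finger_gap: 0.004
grasp_force: 19.9
```

```bash
python3 -m pendant '0 0 -.4 0 0 0 0;0 0 -.5 0 0 0 0;0 0 -.5 -2 0 0 0;0 0 -.5 -2 0 0 0;0 0 -.5 -2 0 0 0'; python3 -m pendant '0 -5 -.5 0 0 0 0;0 -5 -.5 0 0 0 0;0 -5 -.5 0 0 0 0;0 -5 -.5 0 0 0 0;0 -5 -.5 0 0 0 0;0 -5 -.5 0 0 0 0'; python3 -c "
from h import *
im=shot('side',3); im2=shot('top',3)
a=crop(im,205,165,300,260,4.2);b=crop(im2,178,163,280,200,7.8);o=np.zeros((a.shape[0]+b.shape[0],max(a.shape[1],b.shape[1]),3),np.uint8)
o[:b.shape[0],:b.shape[1]]=b;o[b.shape[0]:,:a.shape[1]]=a;cv2.imwrite('pics/m.png',o[:600])"
```

```text
time: 52.95
tool_pos: [0.5526, 0.0934, 0.1567]
ee_rot: [3.133, -0.001, 1.57]
force: [0.7, -0.4, 0.6]
finger_gap: 0.004
grasp_force: 0.0
time: 53.7
tool_pos: [0.5237, -0.1566, 0.1509]
ee_rot: [-3.14, -0.001, 1.569]
force: [0.2, -1.0, 0.3]
finger_gap: 0.007
grasp_force: 0.0
```

View pics/m.png

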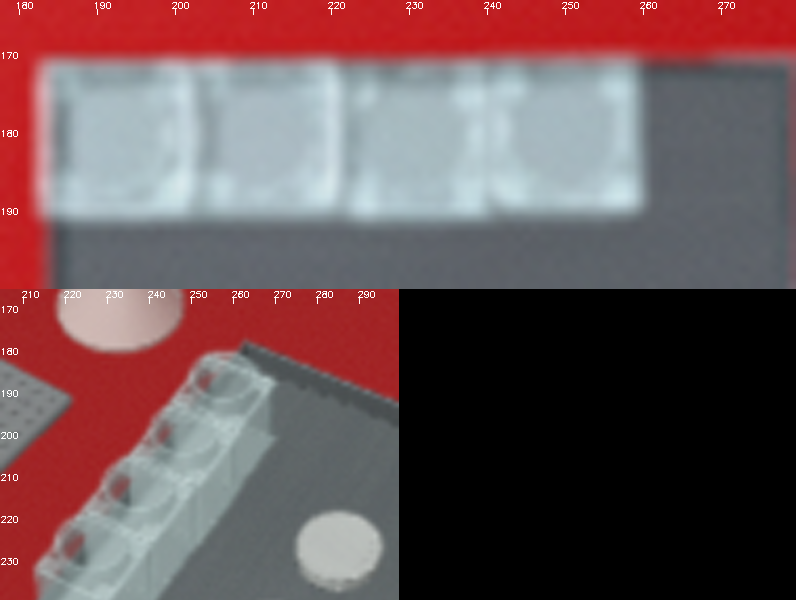

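Row tight and straight; jar 3's near edge (row ~191) seems ~1–2 mm proud of jar 4 (190), so I press each of the other three back against the rim.

```bash
python3 -c "
from h import *
goto(.545,.163,.06,np.pi/2)"
```

```text
rows shift [6.371 0.421 1.841] turn [-0.   -0.    0.01] t 54.0 q [-0.38  0.04  1.74  0.    1.36 -0.38] F [-0.1 -0.1 -0.3] gap 0.003 grip 0.0
```

```bash
python3 -m pendant '0 6.37 .42 0 0 0 0;0 6.37 .42 0 0 0 0;0 6.37 .42 0 0 0 0;0 6.37 .42 0 0 0 0;0 6.37 .42 0 0 0 0;0 6.37 .42 0 0 0 0;0 6.37 .42 1 0 0 0;0 6.37 .42 1.9 0 0 0'; python3 -m pendant '0 0 .1 0 0 0 0;0 0 .2 0 0 0 0;0 0 .3 0 0 0 0;0 0 .4 0 0 0 0;0 0 .48 0 0 0 0;0 0 .53 0 0 0 0;0 0 .53 0 0 0 0'
```

```text
time: 55.0
tool_pos: [0.5456, 0.1617, 0.0564]
ee_rot: [3.14, 0.0, 1.572]
force: [-0.6, -0.6, -0.7]
finger_gap: 0.008
grasp_force: 0.0
time: 55.88
tool_pos: [0.5683, 0.1619, 0.0579]
ee_rot: [-3.133, 0.001, 1.571]
force: [-25.6, -1.0, 23.1]
finger_gap: 0.003
grasp_force: 13.6
```

Same stop (0.568) as jar 4. Next jar 2, then jar 1.

```bash
python3 -m pendant '0 0 -.3 0 0 0 0;0 1.15 -.3 0 0 0 0;0 1.15 -.3 0 0 0 0;0 1.15 -.15 0 0 0 0;0 1.15 -.05 0 0 0 0;0 1.15 0 0 0 0 0;0 1.15 0 0 0 0 0'; python3 -m pendant '0 0 -.3 0 0 0 0;0 1.15 -.3 0 0 0 0;0 1.15 -.3 0 0 0 0;0 1.15 -.15 0 0 0 0;0 1.15 -.05 0 0 0 0;0 1.15 0 0 0 0 0;0 1.15 0 0 0 0 0'; python3 -m pendant '0 0 -.3 0 0 0 0;0 0 -.3 0 0 0 0;0 0 -.3 -1 0 0 0;0 0 -.3 -2 0 0 0;0 0 -.3 -2 0 0 0'; python3 -m pendant '0 -8 -.5 0 0 0 0;0 -8 -.5 0 0 0 0;0 -8 -.5 0 0 0 0;0 -8 -.5 0 0 0 0;0 -8 -.5 0 0 0 0;0 -8 -.5 0 0 0 0;0 -8 -.5 0 0 0 0;0 -8 -.5 0 0 0 0'; python3 -c "
from h import *
im=shot('side',3); im2=shot('top',3)
b=crop(im2,178,163,290,250,3.6);a=crop(im,195,150,330,290,2.9);h=min(a.shape[0],b.shape[0]);cv2.imwrite('pics/n.png',np.hstack([b[:h],a[-h:]])[:,:800])"
```

```text
time: 56.75
tool_pos: [0.5683, 0.2185, 0.0574]
ee_rot: [-3.132, 0.001, 1.57]
force: [-26.5, -0.2, 21.3]
finger_gap: 0.003
grasp_force: 13.8
time: 57.62
tool_pos: [0.5682, 0.2755, 0.0572]
ee_rot: [-3.132, 0.002, 1.569]
force: [-26.5, -2.3, 20.5]
finger_gap: 0.007
grasp_force: 13.8
time: 58.25
tool_pos: [0.5612, 0.2772, 0.1634]
ee_rot: [3.132, -0.004, 1.569]
force: [0.3, -0.5, 1.1]
finger_gap: 0.004
grasp_force: 0.0
time: 59.25
tool_pos: [0.5311, -0.126, 0.1561]
ee_rot: [-3.14, 0.0, 1.566]
force: [0.2, 0.7, 0.6]
finger_gap: 0.006
grasp_force: 0.0
```

View pics/n.png

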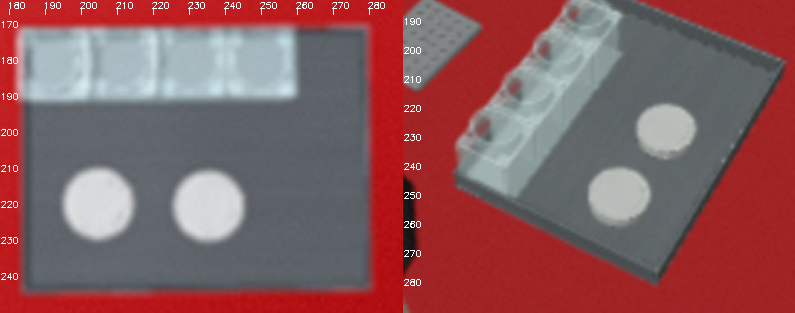

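All four jars stop at the same x and form a straight, gap-free row in the corner (cols 183–259, rows 171–191). Both lids lie flat at (204,220) and (235,220). Hand in.

```bash
python3 -c "
from workcell import arm
print(arm.finish_job())"
```

```text
the job is handed in; nothing more can be done
None
```

The job is handed in at about 59 s: both lids lie flat and apart on the tray floor on the robot's side, and the four jars stand in a tight, straight row in the far kettle-side corner, as seen in the last pictures.

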